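Build up the tube inserts in two centrifuge buckets

TASK

Fit out the two low centrifuge buckets that stand on the bench. Into the round bucket put the round rubber pad, on it the round white tube block and on top of that the grey cap with the knob; into the rectangular bucket put the rectangular rubber pad and on it the rectangular white tube block, long sides in line with the bucket's. Every piece must sit flat and fully home on the one below, be kept upright and never tipped over, and the can, the carton and the screwdriver are to be left where they are.

Things in the scene. Friction and masses are not known exactly. Their poses are not given: they have to be found in the camera images.
- round_carrier: Low round bare-metal bucket fixed to the bench: 74 mm outside diameter, 66 mm inside, rim 12 mm above the bench, two small lugs (10 mm high) reaching to 48 mm from the centre along its x. Its inner floor is flat, 6 mm above the bench. Origin: centre of the underside, at bench level; z up.
- rect_carrier: Low rectangular bare-metal bucket fixed to the bench: outside 82 mm along its x by 66 mm along its y, inside 74 by 58 mm, rim 12 mm above the bench, two small lugs (10 mm high) on its short sides, reaching to 52 mm from the centre along x. Inner floor flat, 6 mm above the bench. Origin: centre of the underside, at bench level; z up.
- round_pad: Dark rubber disc, plain, 54 mm diameter and 30 mm thick, with a tapered round stud in the middle of the top (28 mm across at its foot, 16 mm at its top, 8 mm high). The next piece sits on its flat top, over the stud. About 0.09 kg, firm. Origin: centre of the underside; z up. Starts standing on the bench.
- round_block: White plastic tube block, round, 54 mm diameter and 36 mm high, its top showing a ring of eight dark tube holes (look only, closed) around a tapered round stud in the middle of the top (28 mm across at its foot, 16 mm at its top, 8 mm high). A round recess in its underside, 36 mm across and 12 mm deep, fits loosely over a stud. About 0.08 kg. Origin: centre of the underside; z up. Starts standing on the bench.
- round_cap: Grey plastic cap: a disc of 54 mm diameter and 16 mm height with a round grip knob in the middle of its top, 24 mm diameter, from 16 to 40 mm above the underside. A round recess in its underside, 36 mm across and 10 mm deep, fits loosely over a stud. About 0.06 kg. Origin: centre of the underside; z up. Starts lying flat on the bench, knob up.
- rect_pad: Dark rubber slab, plain, 62 mm along its x by 46 mm along its y, 30 mm thick, with a tapered round stud in the middle of the top (28 mm across at its foot, 16 mm at its top, 8 mm high). The next piece sits on its flat top, over the stud. About 0.11 kg, firm. Origin: centre of the underside; z up. Starts lying flat on the bench.
- rect_block: White plastic tube block, rectangular, 62 mm along its x by 46 mm along its y, 36 mm high, its flat top showing two rows of three dark tube holes (look only, closed). A square recess in its underside, 36 by 36 mm and 12 mm deep, fits loosely over a stud. About 0.10 kg. Origin: centre of the underside; z up. Starts standing on the bench.
- spray_can: Bystander: upright can, 52 mm diameter, 140 mm high, to the left of the work. Origin: centre of the underside.
- carton: Bystander: small cardboard box, 70 by 100 mm, 45 mm high, beyond the work. Origin: centre of the underside.
- screwdriver: Bystander: screwdriver with a blue handle, 200 mm long and 26 mm thick, lying on the bench beyond the work, roughly crosswise. Origin: under its middle; x along the shank.

How it is judged:
At the end, for the whole second after the job is handed in: In each bucket its pad, block (and round cap) are stacked in order: pads within 8 mm (rectangular 9 mm) of the bucket's centre, others within 6 mm of the piece below; heights within 3 mm of fully seated, tilt under 0.08 rad, rectangular pieces within 0.2 rad of their bucket, all at rest (horizontal distance between round_pad and round_carrier below 0.008 m and z of round_pad in the frame of round_carrier between 0.003 and 0.009 m and angle between each of round_pad, round_block, round_cap, rect_pad, rect_block's own z axis and vertical below 0.08 rad and horizontal distance between round_block and round_pad below 0.006 m and z of round_block in the frame of round_pad between 0.027 and 0.033 m and horizontal distance between round_cap and round_block below 0.006 m and z of round_cap in the frame of round_block between 0.033 and 0.039 m and horizontal distance between rect_pad and rect_carrier below 0.009 m and z of rect_pad in the frame of rect_carrier between 0.003 and 0.009 m and horizontal distance between rect_block and rect_pad below 0.006 m and z of rect_block in the frame of rect_pad between 0.027 and 0.033 m and angle between the x axis of each of rect_pad, rect_block and the x axis of rect_carrier, either way round below 0.2 rad and linear speed of each of round_pad, round_block, round_cap, rect_pad, rect_block below 0.02 m/s); the robot touches nothing.
It fails at once if a bystander (can, carton or screwdriver) is moved by more than 30 mm (distance of any of spray_can, carton, screwdriver from where it was at the start of the episode above 0.03 m).
It fails at once if a piece is tipped over (leaning more than 0.7 rad) (angle between any of round_pad, round_block, round_cap, rect_pad, rect_block's own z axis and vertical above 0.7 rad).
It also fails if it takes over 136 s, if anything falls off the work surface, if the arm or the gripper's body presses on something with over 40 N, if the wrist force passes 120 N, or if a joint passes its speed limit or range.

ROBOT

A 6-joint arm with a two-finger parallel gripper is mounted at the origin on the work surface. World frame = base frame: x ahead of the robot, y to its left, z up, the work surface at z = 0. Lengths are in m, angles in rad, forces in N, time in s.
With the tool pointing down it reaches from about 0.275 to 1 m from the base axis. Payload 8.4 kg.
Tool frame: the origin (TCP) lies on the centre line of the jaws, within the pads' length; the fingertips stand 17 mm ahead of it and the grasp point (between the pads) lies 2 mm behind it (bot.tcp_to_tips is the y of the fingertips in the tool frame, in m); y points along the fingers, z is the direction in which the jaws open and shut, and the axes are right-handed (so a half turn about y gives the same grasp; the last joint's range is limited). The gripper opens to 85 mm and grips with 20 to 120 N. Pads are 22 mm wide; open, the fingers measure 114 mm over their backs; the gripper's body (76 mm by 85 mm) begins 54 mm behind the grasp point. The pads swing forward as they close: fully open they stand 13 mm farther back than shut.
Start: joints at [-1.309, 0.353, 1.633, -0, 1.155, -0.002], TCP at [0.163, -0.603, 0.248] pointing down, gripper open.
Joint ranges: [-2.63, 2.63], [-0.92, 2.1], [0.06, 2.66], [-1.3, 4.44], [0, 2.69], [-3.02, 3.02]. Speed limits (rad/s): [2.22, 2.22, 2.79, 3.14, 3.14, 3.14].

INTERFACE

Orientations are given as a unit quaternion [x, y, z, w].
In Python, from workcell import bot, hand, kinematics, get_obs, vision, hand_in gives the robot as it stands. The module is installed in compiled form; this text tells all that it offers. Calls block until the motion is done:
- bot.reach(position, orientation): joint-space move of the TCP to a pose.
- bot.servo_line(position, ori=None, velocity=0.15): straight line of the TCP; ori=None keeps the orientation; velocity is the mean speed in m/s.
- bot.goto_joints(angles): joint-space move.
- hand.move_gripper(opening, strength=None): finger opening in m; strength is the grip in N (None keeps the last); returns when the fingers have stopped.
- bot.dwell(seconds).
- kinematics.solve_ik(position, orientation): joint angles nearest the present ones, or None.
- get_obs(): the state.
- vision.read_camera(name): name is "scene" or "top"; returns a dict with "frame" (400x640x3 uint8, red, green, blue), "intrinsics" (3x3 intrinsics, pixels), "view" (4x4, takes a point from world to camera coordinates). Camera axes: x right, y down, z forward; pixel columns grow to the right and rows downward; lengths in m; the calibration is good to about 2 mm. A picture is of the moment at which its call begins. There is no depth.
A pose or a line that the arm cannot do raises bot.IKError and nothing moves.
- hand_in(): hands the job in, once; it reports no verdict.
The state is a dict: "time_s": time; "joint_pos": joint angles; "joint_vel": joint speeds; "joint_efforts": joint torques, N m; "position": TCP position; "orientation": TCP orientation; "wrist_force": force on the tool from outside, world axes, zero at the start; "ft_torque": the same for the moment, N m; "gripper_width": finger opening in m.
Only numpy, scipy, OpenCV 4.12 (cv2) and the standard library are available. Lean on these libraries where they do the work, as an engineer would, in place of code of your own. Each camera call takes 0.05 s, during which the arm holds its last target.

## Working session

There is one attempt and no reset: what is moved stays moved. The work goes in short steps, each a Python script; the robot and the scene stay as the last script left them, time stands still between calls to the robot, and variables do not carry over. Pictures are saved under pics/ and viewed, and the job is handed in when it is done.

```bash
mkdir -p pics; python3 - <<'E'
from workcell import bot, hand, kinematics, get_obs, vision
import cv2,numpy as np
o=get_obs();print(o)
for n in("scene","top"):
    c=vision.read_camera(n);cv2.imwrite(f"pics/{n}0.png",c["frame"][:,:,::-1]);print(n,c["intrinsics"],c["view"])
print(bot.tcp_to_tips)
E
```

```text
{'time_s': 0.0, 'joint_pos': array([-1.30938371e+00,  3.53647946e-01,  1.63415623e+00,  6.86674583e-06,
        1.15519432e+00, -2.38845645e-03]), 'joint_vel': array([ 0.00069323, -0.00056255,  0.00085855, -0.00159414, -0.0004939 ,
        0.00051425]), 'joint_efforts': array([-1.68024439e-03, -6.05258274e+01, -3.42071700e+01, -2.37599097e-04,
        9.25282395e-03, -2.36953395e-05]), 'position': array([ 0.16285915, -0.60292847,  0.24755234]), 'orientation': array([-0.09305855,  0.70145778, -0.70047145,  0.09293457]), 'wrist_force': array([ 0.73054704,  0.08422035, -0.44793773]), 'ft_torque': array([-0.00810126, -0.01064618,  0.01855134]), 'gripper_width': 0.08567195223396158}
scene [[395.05872799   0.         319.94490356]
 [  0.         395.05872799 199.58873733]
 [  0.           0.           1.        ]] [[ 0.14865168  0.98875355 -0.01640398 -0.17889489]
 [ 0.71310286 -0.11867279 -0.69094216 -0.38430243]
 [-0.68511823  0.09101199 -0.7227239   1.380163  ]
 [ 0.          0.          0.          1.        ]]
top [[368.30410298   0.         322.90285191]
 [  0.         368.30410298 198.33122144]
 [  0.           0.           1.        ]] [[ 0.01779381 -0.99983591 -0.00339689  0.0820173 ]
 [-0.98971647 -0.01713123 -0.1420135   0.61779407]
 [ 0.141932    0.00588892 -0.98985889  1.05415261]
 [ 0.          0.          0.          1.        ]]
0.017
```

View pics/scene0.png

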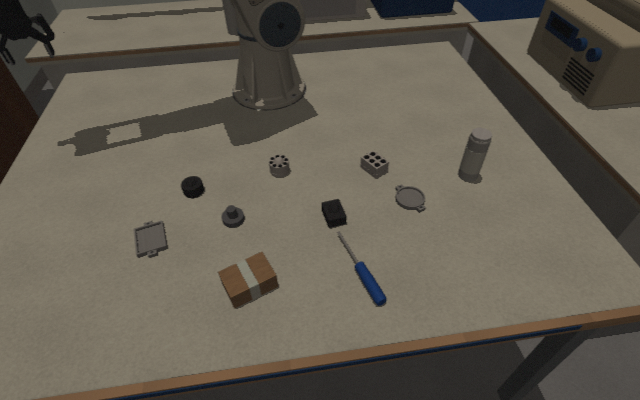

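View pics/top0.png

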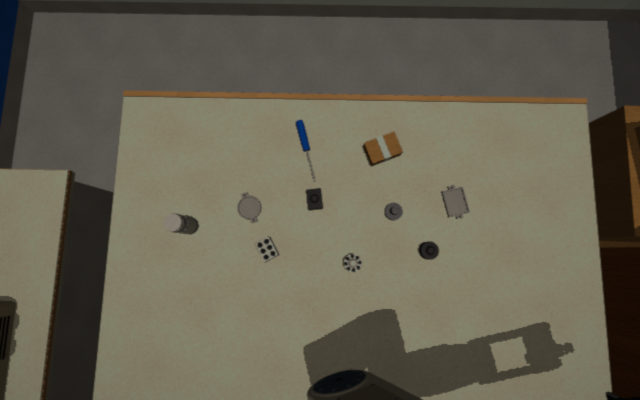

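The scene camera shows the round pad at (193,187), round block (280,166), cap (233,215), rect pad (334,213), rect block (375,164), round bucket (410,198) and rect bucket (151,238). The top view shows the same pieces. I'll enlarge both to choose masks.

```bash
python3 - <<'E'
import cv2
a=cv2.imread("pics/top0.png")[175:280,225:480];cv2.imwrite("pics/top0z.png",cv2.resize(a,None,fx=3.1,fy=3.1,interpolation=cv2.INTER_CUBIC))
a=cv2.imread("pics/scene0.png")[140:265,125:440];cv2.imwrite("pics/scene0z.png",cv2.resize(a,None,fx=2.5,fy=2.5,interpolation=cv2.INTER_CUBIC))
E
```

```text
(no output)
```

View pics/top0z.png

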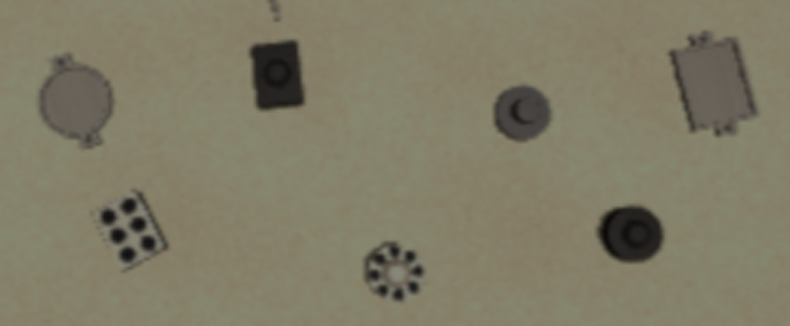

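View pics/scene0z.png

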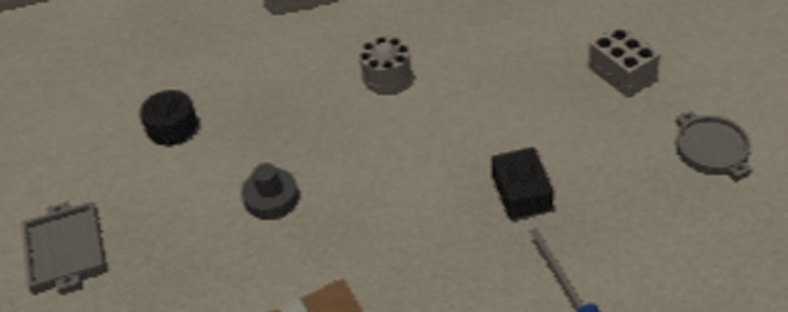

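```bash
cat > h.py <<'E'
import numpy as np, cv2
from workcell import bot, hand, kinematics, get_obs, vision
def ray(cam,uv,z):
    K=np.array(cam["intrinsics"]);V=np.array(cam["view"]);R=V[:3,:3];t=V[:3,3]
    uv=np.atleast_2d(np.asarray(uv,float))
    d=(np.linalg.inv(K)@np.c_[uv,np.ones(len(uv))].T).T@R; C=-R.T@t
    s=(z-C[2])/d[:,2]; return (C+s[:,None]*d)[:,:2]
def proj(cam,p):
    q=np.array(cam["view"])@np.r_[p,1]; q=np.array(cam["intrinsics"])@q[:3]; return q[:2]/q[2]
def mask(cam,thr=9,ab=1.5):
    L=cv2.cvtColor(cam["frame"].astype(np.float32)/255,cv2.COLOR_RGB2Lab)
    b8=cv2.cvtColor(cv2.medianBlur(cam["frame"],61),cv2.COLOR_RGB2GRAY)
    bg=cv2.cvtColor(cv2.medianBlur(cam["frame"],61).astype(np.float32)/255,cv2.COLOR_RGB2Lab)
    D=L-bg; return (np.sqrt(D[...,0]**2+(ab*D[...,1])**2+(ab*D[...,2])**2)>thr).astype(np.uint8),L
E
cat > see.py <<'E'
from h import *
import sys
tag=sys.argv[1]
H={'round_carrier':.006,'rect_carrier':.006,'round_pad':.016,'round_block':.018,'round_cap':.008,'rect_pad':.016,'rect_block':.018}
P={'top':{'round_carrier':(250,207),'rect_pad':(314,199),'round_cap':(393,211),'rect_carrier':(455,202),'rect_block':(266,249),'round_block':(352,263),'round_pad':(429,250)},
'scene':{'round_carrier':(410,198),'rect_pad':(334,213),'round_cap':(233,217),'rect_carrier':(151,238),'rect_block':(375,164),'round_block':(280,166),'round_pad':(193,187)}}
for n in('top','scene'):
    c=vision.read_camera(n);m,L=mask(c,9,1.8)
    m=cv2.morphologyEx(m,cv2.MORPH_CLOSE,np.ones((5,5)));cv2.imwrite(f'pics/m{n}{tag}.png',m*255)
    k,lab,st,ce=cv2.connectedComponentsWithStats(m)
    for o,p in P[n].items():
        w=lab[p[1]-6:p[1]+7,p[0]-6:p[0]+7];w=w[w>0]
        if len(w)==0: print(n,o,'none');continue
        l=np.bincount(w).argmax();mm=(lab==l).astype(np.uint8)
        cs,_=cv2.findContours(mm,cv2.RETR_EXTERNAL,cv2.CHAIN_APPROX_NONE)
        ct=max(cs,key=len);pts=ray(c,ct[:,0,:],H[o]).astype(np.float32)
        M=cv2.moments(ct);cen=(M['m10']/M['m00'],M['m01']/M['m00'])
        r=cv2.minAreaRect(pts*1000)
        print(n,o,st[l,4],np.round(cen,1),'xy',np.round(ray(c,cen,H[o])[0],4),'rect c',np.round(r[0],1),'s',np.round(r[1],1),'a',round(r[2],1))
        if 'block' in o:
            x,y,ww,hh=st[l,:4];g=L[y-1:y+hh+1,x-1:x+ww+1,0]*mm[y-1:y+hh+1,x-1:x+ww+1]+100*(1-mm[y-1:y+hh+1,x-1:x+ww+1])
            g=cv2.resize(g,None,fx=4,fy=4,interpolation=cv2.INTER_CUBIC)
            kk,l2,s2,c2=cv2.connectedComponentsWithStats((g<22).astype(np.uint8))
            hp=[c2[i] for i in range(1,kk) if 15<s2[i,4]<400]
            uv=(np.array(hp)+.5)/4-.5+[x-1,y-1];q=ray(c,uv,.036)
            d=q-q.mean(0);w_,v=np.linalg.eigh(d.T@d);a=np.degrees(np.arctan2(v[1,1],v[0,1]))
            print('   holes',len(q),np.round(q.mean(0),4),'ang',round(a,1), np.round(np.sqrt(w_/len(q)),4))
E
python3 see.py a
```

```text
top round_carrier 540 [249.1 207.1] xy [0.5904 0.3199] rect c [591.  319.7] s [75.7 83.3] a 72.3
top rect_pad 366 [314. 199.] xy [0.6179 0.1202] rect c [618.1 120.2] s [67.3 51.3] a 7.3
top round_cap 281 [392.8 211.1] xy [ 0.5857 -0.1218] rect c [ 586.  -122.4] s [55.2 55.7] a 89.7
top rect_carrier 697 [454.7 201.7] xy [ 0.6184 -0.3128] rect c [ 618.3 -312.7] s [105.7  72.9] a 13.8
top rect_block 364 [267.4 248.6] xy [0.465  0.2567] rect c [465.3 257.9] s [66.5 51.7] a 29.0
   holes 6 [0.4644 0.2583] ang -150.4 [0.0111 0.0164]
top round_block 295 [351.3 262.2] xy [0.4294 0.0051] rect c [430.3   5. ] s [59.2 53.1] a 75.3
   holes 8 [0.4287 0.0031] ang 84.9 [0.0146 0.0147]
top round_pad 340 [428. 250.] xy [ 0.4695 -0.2245] rect c [ 469.5 -224.5] s [53.4 65.8] a 1.0
scene round_carrier 654 [409.9 197.9] xy [0.5923 0.322 ] rect c [592.8 321.4] s [73.4 91. ] a 74.0
scene rect_pad 1442 [352.4 251. ] xy [0.738  0.1429] rect c [728.  137.7] s [307.7  55.2] a 8.9
scene round_cap 417 [232.7 216.7] xy [ 0.5849 -0.1219] rect c [ 585.4 -121.8] s [68.4 61.2] a 49.2
scene rect_carrier 1005 [150.2 239.1] xy [ 0.6219 -0.3127] rect c [ 619.5 -312.7] s [111.7  70. ] a 13.5
scene rect_block 534 [374.1 164.8] xy [0.4673 0.2594] rect c [465.8 259.8] s [93.5 73.8] a 27.0
   holes 11 [0.4846 0.2569] ang -173.0 [0.016  0.0299]
scene round_block 412 [279.2 166.1] xy [0.4296 0.0046] rect c [427.7   4.3] s [94.1 54.6] a 1.3
   holes 12 [0.4488 0.0013] ang -177.8 [0.0148 0.0306]
scene round_pad 445 [192.4 186.9] xy [ 0.4709 -0.2244] rect c [ 469.6 -225.3] s [88.5 56. ] a 15.0
```

```bash
cat > act.py <<'E'
from h import *
from scipy.spatial.transform import Rotation as Ro
def ori(deg):
    a=np.radians(deg);y=np.array([0,0,-1.]);z=np.array([np.cos(a),np.sin(a),0]);return Ro.from_matrix(np.c_[np.cross(y,z),y,z]).as_quat()
def best(p,deg):   # pick of the two half-turns the one nearest the present joints
    q0=np.array(get_obs()['joint_pos']);c=[]
    for d in(deg,deg+180):
        q=kinematics.solve_ik(p,ori(d))
        if q is not None: c.append((np.abs(np.array(q)-q0).max()+max(0,abs(q[5])-2.7)*10,d))
    return min(c)[1]
def pick(xy,deg,h,width,op=.085,F=40,zt=.2):
    hand.move_gripper(op,F)
    d=best([*xy,zt],deg);bot.reach([*xy,zt],ori(d));
    bot.servo_line([*xy,h+.02],velocity=.2);bot.servo_line([*xy,h],velocity=.06)
    hand.move_gripper(max(0,width-.02),F)
    print('grip width',get_obs()['gripper_width'],'pos',np.round(get_obs()['position'],4))
    bot.servo_line([*xy,zt],velocity=.2)
    o=get_obs();print('lifted width',round(o['gripper_width'],4),'t',round(o['time_s'],1));return d
def place(xy,deg,h,seat,width,rel=.012,zt=.22,maxlow=.003):
    d=best([*xy,zt],deg);bot.reach([*xy,zt],ori(d))
    z=seat+h;bot.servo_line([*xy,z+.025],velocity=.2);bot.servo_line([*xy,z+.005],velocity=.05)
    bot.dwell(.15);f0=get_obs()['wrist_force'][2];n=z+.005
    while n>z-maxlow:
        n-=.001;bot.servo_line([*xy,n],velocity=.03);f=get_obs()['wrist_force'][2]
        if abs(f-f0)>5: break
    print('touch at dz',round(n-z,4),'df',round(f-f0,1),'pos',np.round(get_obs()['position'],4))
    hand.move_gripper(width+rel);bot.dwell(.1)
    bot.servo_line([*xy,n+.03],velocity=.08);bot.servo_line([*xy,zt],velocity=.25)
    print('t',round(get_obs()['time_s'],1))
def snap(tag,box=None):
    for n in('top','scene'):
        c=vision.read_camera(n);cv2.imwrite(f'pics/{n}{tag}.png',c['frame'][:,:,::-1])
E
python3 - <<'E'
from act import *
print(Ro.from_quat(get_obs()['orientation']).as_matrix().round(2))
pick((.4702,-.2245),0,.027,.054)
snap('b')
E
```

```text
[[-0.97 -0.    0.26]
 [-0.26  0.   -0.97]
 [ 0.   -1.   -0.  ]]
grip width 0.0524529931772888 pos [ 0.4704 -0.2246  0.0275]
lifted width 0.0523 t 5.0
```

View pics/sceneb.png

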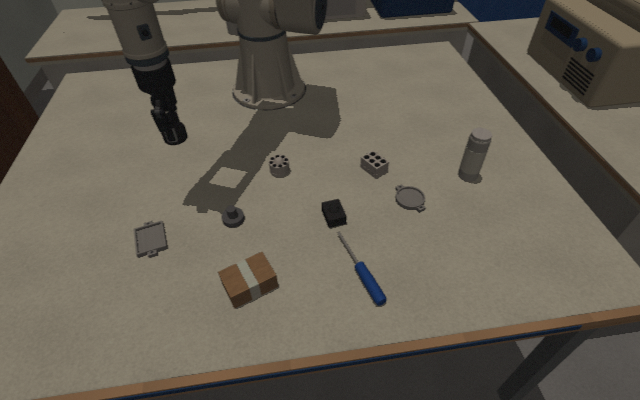

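The round pad is held upright in the jaws at about (175,135), and nothing else has moved. Next I place it.

```bash
python3 - <<'E'
from act import *
place((.5915,.3207),0,.0275,.006,.054)
bot.reach([.43,.0,.25],ori(best([.43,0,.25],90)))
snap('c')
z=lambda n,b:cv2.resize(cv2.imread(f'pics/{n}c.png')[b[1]:b[3],b[0]:b[2]],(380,380),interpolation=cv2.INTER_CUBIC)
cv2.imwrite('pics/cz.png',np.hstack([z('top',(220,177,280,237)),z('scene',(375,160,445,230))]))
E
```

```text
touch at dz -0.001 df 12.2 pos [0.5916 0.3208 0.0335]
t 12.0
```

View pics/cz.png

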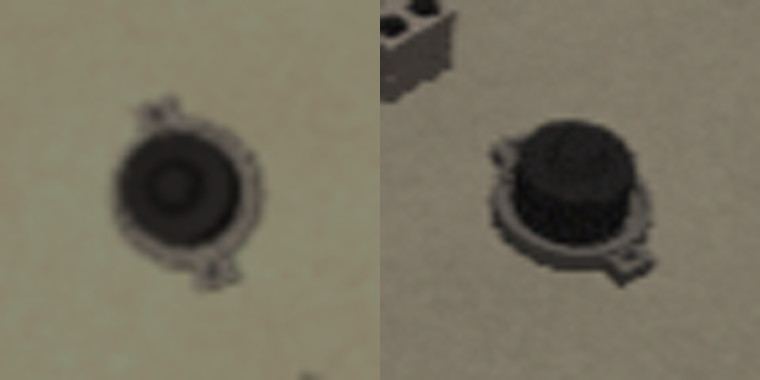

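The pad stands flat inside the round bucket: dark disc at about (248,206) in the top view, rim visible all round. I'll measure where it ended up, then do the block.

```bash
cat >> act.py <<'E'
def dark(n,xy,zmid,thr,r=16,c=None):
    c=c or vision.read_camera(n);L=cv2.cvtColor(c["frame"].astype(np.float32)/255,cv2.COLOR_RGB2Lab)[...,0]
    u,v=proj(c,[*xy,zmid]).round().astype(int);s=4
    g=cv2.resize(L[v-r:v+r+1,u-r:u+r+1],None,fx=s,fy=s,interpolation=cv2.INTER_CUBIC)
    k,lab,st,ce=cv2.connectedComponentsWithStats((g<thr).astype(np.uint8))
    i=1+st[1:,4].argmax();uv=(ce[i]+.5)/s-.5+[u-r,v-r];return ray(c,uv,zmid)[0],st[i,4]/s/s
E
python3 - <<'E'
from act import *
for n in('top','scene'):
    for t in(18,22): print(n,t,dark(n,(.5915,.3207),.022,t))
pick((.4292,.004),90,.028,.054)
place((.5915,.3207),90,.0285,.036,.054)
E
```

```text
top 18 (array([0.590515  , 0.31918316]), np.float64(249.5))
top 22 (array([0.59053941, 0.31939078]), np.float64(264.25))
scene 18 (array([0.59253956, 0.32007419]), np.float64(411.625))
scene 22 (array([0.5924183 , 0.32005399]), np.float64(427.5625))
grip width 0.05270148389743302 pos [0.4294 0.004  0.0284]
lifted width 0.0531 t 17.1
touch at dz -0.001 df 10.0 pos [0.5916 0.3208 0.0645]
t 23.0
```

```bash
python3 - <<'E'
from act import *
pick((.5855,-.1219),90,.037,.024,op=.06,zt=.25)
snap('d')
z=lambda n,b:cv2.resize(cv2.imread(f'pics/{n}d.png')[b[1]:b[3],b[0]:b[2]],(380,380),interpolation=cv2.INTER_CUBIC)
cv2.imwrite('pics/dz.png',np.hstack([z('top',(220,177,280,237)),z('scene',(375,150,445,220))]))
E
```

```text
grip width 0.022280917043100555 pos [ 0.5857 -0.122   0.0374]
lifted width 0.0223 t 28.1
```

View pics/dz.png

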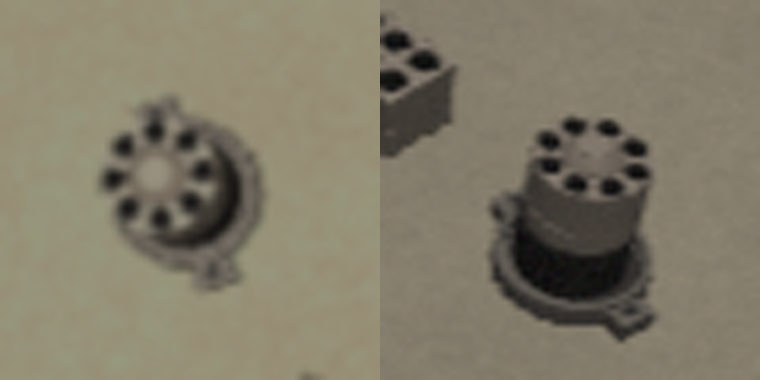

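View pics/scened.png

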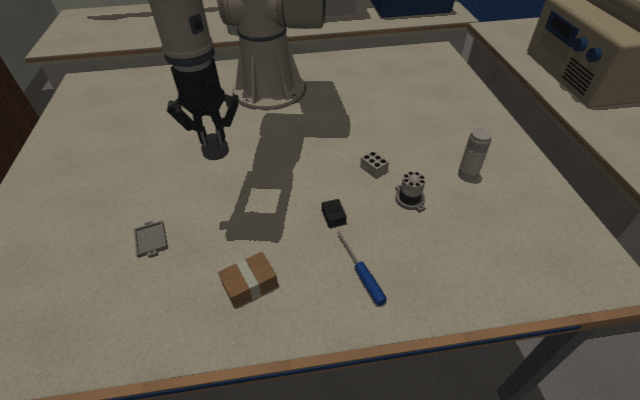

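The block is seated on the pad with its hole ring level, centred near (245,205) in the top view. The cap hangs level from its knob at (214,148). I'll measure the hole centre, then place the cap.

```bash
cat >> act.py <<'E'
def holes(n,xy,z,N,thr=22,r=13):
    c=vision.read_camera(n);L=cv2.cvtColor(c["frame"].astype(np.float32)/255,cv2.COLOR_RGB2Lab)[...,0]
    u,v=proj(c,[*xy,z]).round().astype(int);s=4
    g=cv2.resize(L[v-r:v+r+1,u-r:u+r+1],None,fx=s,fy=s,interpolation=cv2.INTER_CUBIC)
    k,lab,st,ce=cv2.connectedComponentsWithStats((g<thr).astype(np.uint8))
    q=ray(c,(ce[1:]+.5)/s-.5+[u-r,v-r],z);ok=(st[1:,4]>12)&(np.hypot(*(q-xy).T)<.028)
    q=q[ok];d=q-q.mean(0);w,V=np.linalg.eigh(d.T@d)
    return len(q),q.mean(0).round(4),'ang',round(np.degrees(np.arctan2(V[1,1],V[0,1]))%180,1)
E
python3 - <<'E'
from act import *
for n in('top','scene'):
    for t in(18,22,26): print(n,t,holes(n,(.5915,.3207),.072,8,t))
E
```

```text
top 18 (8, array([0.5915, 0.3199]), 'ang', np.float64(82.9))
top 22 (8, array([0.5914, 0.3198]), 'ang', np.float64(84.7))
top 26 (6, array([0.5932, 0.326 ]), 'ang', np.float64(164.3))
scene 18 (8, array([0.5906, 0.3221]), 'ang', np.float64(178.4))
scene 22 (8, array([0.5905, 0.3221]), 'ang', np.float64(4.8))
scene 26 (8, array([0.5905, 0.3221]), 'ang', np.float64(170.3))
```

Eight holes were found, centred on (0.591, 0.321), so pad, block and bucket agree within about 1–2 mm. I'll place the cap, then pick the rectangular pad.

```bash
python3 - <<'E'
from act import *
place((.5913,.3208),90,.0374,.072,.024,rel=.016,zt=.25)
pick((.618,.1202),97.3,.027,.046)
snap('e')
z=lambda n,b:cv2.resize(cv2.imread(f'pics/{n}e.png')[b[1]:b[3],b[0]:b[2]],(380,380),interpolation=cv2.INTER_CUBIC)
cv2.imwrite('pics/ez.png',np.hstack([z('top',(220,177,280,237)),z('scene',(375,150,445,220))]))
E
```

```text
touch at dz -0.001 df 8.3 pos [0.5916 0.3209 0.1094]
t 34.6
grip width 0.04513300966284311 pos [0.6183 0.1202 0.0274]
lifted width 0.0447 t 38.8
```

View pics/ez.png

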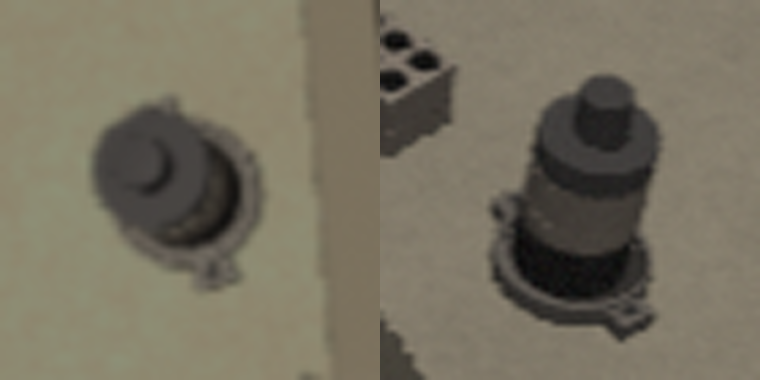

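View pics/scenee.png

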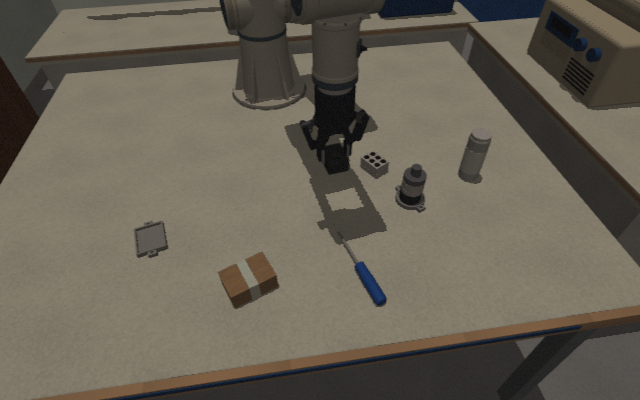

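The round stack looks straight, with the cap flush on the block (cap at (414,172)). The cap touched at 72 mm, which is exactly seated. The rectangular pad is held at (335,160).

```bash
python3 - <<'E'
from act import *
place((.6195,-.3127),103.8,.0274,.006,.046)
for n in('scene',): print(dark(n,(.6195,-.3127),.022,20))
pick((.4655,.258),119.3,.028,.046)
print(dark('top',(.6195,-.3127),.022,20),dark('scene',(.6195,-.3127),.022,20))
snap('f')
z=lambda n,b:cv2.resize(cv2.imread(f'pics/{n}f.png')[b[1]:b[3],b[0]:b[2]],(380,380),interpolation=cv2.INTER_CUBIC)
cv2.imwrite('pics/fz.png',np.hstack([z('top',(425,172,485,232)),z('scene',(115,200,185,270))]))
E
```

```text
touch at dz -0.001 df 8.9 pos [ 0.6196 -0.3127  0.0334]
t 45.4
(array([ 0.62553139, -0.30835976]), np.float64(761.0625))
grip width 0.044874966620652455 pos [0.4657 0.2581 0.0284]
lifted width 0.0454 t 50.8
(array([ 0.61922545, -0.31112722]), np.float64(347.9375)) (array([ 0.62205543, -0.3115019 ]), np.float64(630.5))
```

View pics/fz.png

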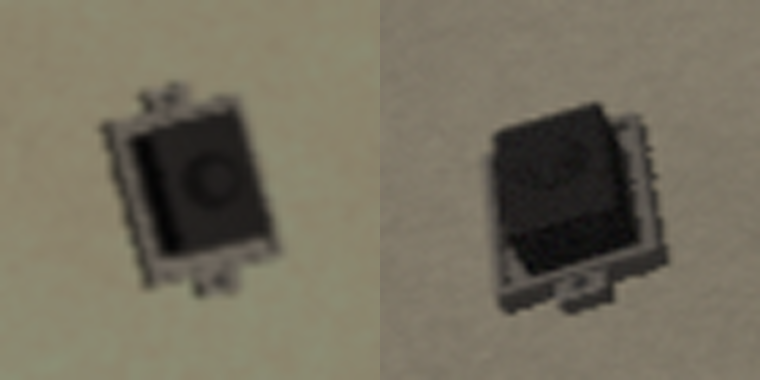

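View pics/scenef.png

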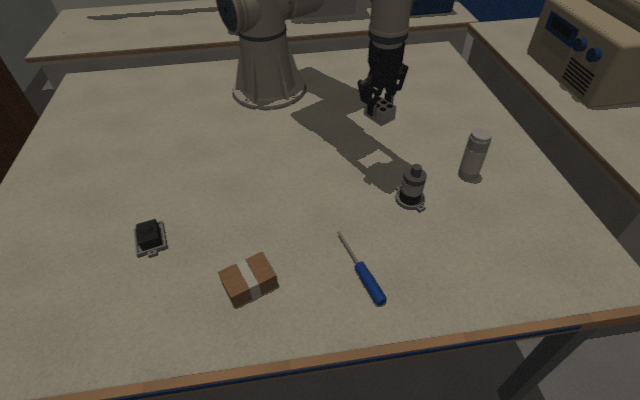

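The rectangular pad lies flat in its bucket, aligned with it (top view about (457,200)), and measures within about 2 mm of the centre. The block is held level at (383,112), so I place it.

```bash
python3 - <<'E'
from act import *
place((.6198,-.3124),103.8,.0284,.036,.046)
bot.reach([.40,.0,.3],ori(best([.40,0,.3],90)))
for n in('top','scene'): print(n,holes(n,(.6198,-.3124),.072,6,20))
snap('g')
z=lambda n,b:cv2.resize(cv2.imread(f'pics/{n}g.png')[b[1]:b[3],b[0]:b[2]],(290,290),interpolation=cv2.INTER_CUBIC)
cv2.imwrite('pics/gz.png',np.vstack([np.hstack([z('top',(425,172,485,232)),z('scene',(115,190,185,260))]),np.hstack([z('top',(220,177,280,237)),z('scene',(375,150,445,220))])]))
E
```

```text
touch at dz -0.001 df 9.0 pos [ 0.6199 -0.3125  0.0644]
t 57.7
top (6, array([ 0.6183, -0.3125]), 'ang', np.float64(13.5))
scene (6, array([ 0.6178, -0.3123]), 'ang', np.float64(13.4))
```

View pics/gz.png

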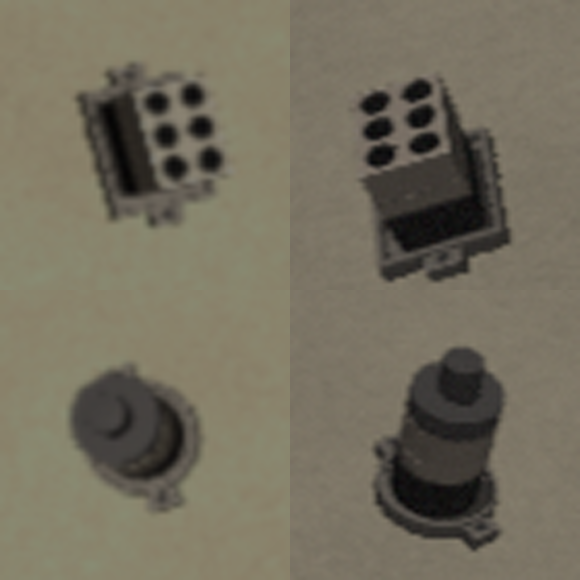

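View pics/topg.png

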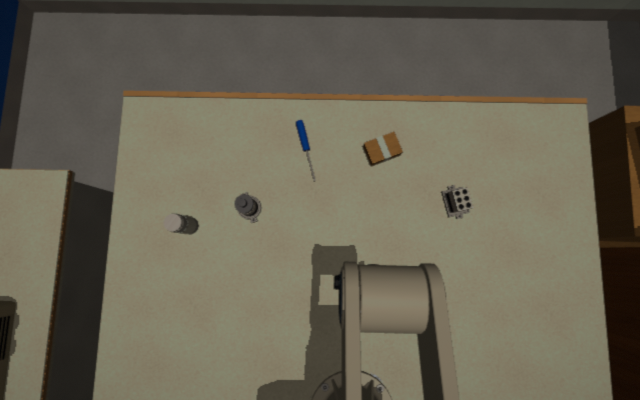

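Both stacks are upright and seated: rect block holes at 13.5° against the bucket's 13.8°, centre within 1–3 mm of the pad. Can (183,223), carton (383,148) and screwdriver (305,150) are unmoved in the top view, and the arm is clear.

```bash
python3 -c "
from workcell import hand_in,get_obs
print(get_obs()['time_s'],get_obs()['wrist_force']);print(hand_in())"
```

```text
59.3167 [-0.50151095 -0.65824226  1.02849771]
the job is handed in; nothing more can be done
None
```

I fitted out both buckets and handed the job in at 59 s of the 136 s allowed; `hand_in` gives no verdict. The round bucket holds the round pad, block and cap. The rectangular bucket holds its pad and block, long sides in line.

- **Seating:** each piece touched down within about 1 mm of its fully seated height (6, 36 and 72 mm above the bench), and all of them look flat in both views.
- **Centring, round stack:** the pad and block measured within about 2 mm of the bucket's centre. I judged the cap's centring only by eye and by where it was released.
- **Centring, rectangular stack:** the pad measured within about 2 mm of the bucket's centre. The block sits at 13.5° against the bucket's 13.8°.
- **Bystanders:** the can, carton and screwdriver look unmoved in the final pictures, and the arm was clear of everything.
- **Where the cameras disagreed:** they differ by 1–3 mm, which is about the calibration error. For the rectangular block against its pad, the top view shows about 2 mm of offset and the scene view about 4 mm, against the 6 mm limit.
- **Discarded reading:** one early scene reading of the rectangular pad was about 6 mm off because the arm was still over it. I measured it again with the arm clear.

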